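# Click the channel wheel of a test box to its pointer

### The arm

A 7-joint arm with a two-finger parallel gripper is mounted at the origin on the work surface. World frame = base frame: x ahead of the robot, y to its left, z up, the work surface at z = 0. Lengths are in m, angles in rad, forces in N, time in s.
With the tool pointing down it reaches from about 0.425 to 0.875 m from the base axis. Payload 4.7 kg.
Tool frame: the origin (TCP) lies at the very end of the fingers, on their centre line; the grasp point (between the pads) lies ctrl.pinch_z behind it (ctrl.pinch_z is the distance from the TCP to the grasp point, in m); x points along the fingers, y is the direction in which the jaws open and shut, and the axes are right-handed (so a half turn about x gives the same grasp; the last joint's range is limited). The gripper opens to 87 mm and grips with 3 to 60 N. Pads are 19 mm wide; open, the fingers measure 117 mm over their backs; the gripper's body (75 mm by 190 mm) begins 51 mm behind the grasp point.
Start: joints at [1.348, 0.321, -0.07, 1.45, 0.023, 1.371, -0.057], TCP at [0.152, -0.632, 0.223] pointing down, gripper open.
Joint ranges: [-2.86, 2.86], [-0.3, 2.09], [-1.38, 1.24], [0.06, 2.45], [-1.56, 4.7], [0.09, 2.05], [-2.69, 2.69]. Speed limits (rad/s): [2.57, 2.57, 3.14, 3.14, 3.14, 3.14, 3.14].

### API

Orientations are given as a rotation vector (axis times angle).
In Python, from bench import get_state, get_image, camera_info, order, ctrl gives the robot as it stands.
- The arm moves only by the tool jog_arm, never from a script. Its arguments are lists of equal length, an entry for each row: "claw": the finger opening in mm, from 0 to 87; "xyz": the shift along the tool's x, y, z in mm, a list of three; "roll": the turn about the tool's x in degrees. In form: {"claw": [claw, ...], "xyz": [[tx, ty, tz], ...], "roll": [roll, ...]}. A call has 1 to 5 rows; each row is the pose to reach, as a shift and turn from the pose measured when the call began, along the tool's axes at that moment; what a row does not reach only later rows make up. A row lasts 1/10 s, in which the tool goes at most 50 mm and 8.59 degrees, less where a joint would pass 70% of its speed; a pose out of reach is approached as far as the arm can. A call with a gripper value outside its range is refused whole. The fingers move at their own pace and stop on an object; "force" is the grip in N (left out, the last holds). Time passes only in rows, so rows that repeat a pose let the fingers close. It gives the time, the measured TCP pose, the force and the opening at its end, in the units of the state.
- get_state(): the state, without advancing time (a new reading comes with each control period).
- get_image(name): name is "side" or "top"; returns (picture, depth): 384x512x3 uint8, red, green, blue; 384x512 float32, m along the optical axis (not along the pixel's ray), 0 where there is no reading.
- camera_info(name): a dict with "intrinsics" (3x3 intrinsics, pixels), "dist" ([k1, k2, p1, p2, k3] as OpenCV has them; the pictures are not rectified), "rvec" (rotation vector, rad) and "tvec" (3), from world to camera coordinates, as OpenCV has them. Camera axes: x right, y down, z forward; pixel columns grow to the right and rows downward; lengths in m; the calibration is good to about 2 mm. A picture is of the moment at which its call begins. camera_info takes no time and is no camera call.
- order.close_job(): hands the job in, once; it reports no verdict.
The state is a dict: "time": time; "joint_positions": joint angles; "qd": joint speeds; "joint_torque": joint torques, N m; "position": TCP position; "tool_rot": TCP orientation; "ft_force": force on the tool from outside, world axes, zero at the start; "torque": the same for the moment, N m; "grip_width": opening from 0.0 (shut) to 1.0 (fully open).
Only numpy, scipy, OpenCV 4.12 (cv2) and the standard library are available. Lean on these libraries where they do the work, as an engineer would, in place of code of your own. Each camera call takes 0.05 s, during which the arm holds its last target. There are 200 camera calls.

### The job

With a fingertip, flick the toothed edge of the white wheel on top of the white test box away from the robot, click by click, until the one tooth that carries a wide cross bar comes to rest between the two small aluminium posts, on the far side of the wheel. Do not let the bar go a click past the posts, do not take the wheel between the fingers, leave the things standing round the box where they are, and finish clear of everything.

Things in the scene. Friction and masses are not known exactly. Their poses are not given: they have to be found in the camera images.
- case: white test box, fixed to the bench, 190 (x) x 170 (y) x 75 mm (z); origin at the centre of its underside; its x axis points away from the robot (yaw within 0.4 rad), z up. On its top, round the wheel, lies a flat black plate 138 x 88 mm; above the top stand only the wheel, two posts and, at local y = +62, x = -45 to +45 mm, a row of terminals 17 mm tall
- axle (a point): centre of the white wheel, on its axle (along the case's y), at case (0, -20, 81) mm, 6 mm above the case's top. Hub 52 mm across, 26 wide; eight radial teeth 45 degrees apart, flat blades 5 thick, 26 wide, tips 46 mm from the axle. At rest in a click the teeth above the case stand 22.5 and 67.5 degrees to the near and far side of straight up, none straight up
- wheel (a joint): wheel angle, rad: 0 with the cross-barred tooth between the posts (67.5 degrees beyond straight up, far side); grows as the wheel's top moves away from the robot (case +x). Clicks every 0.785 rad (0, -0.785, ..); a sprung detent of 0.08 N m (about 2 N at a tooth) tips over half-way and runs on into the next click. Starts 1, 2 or 3 clicks before 0
- bar (a point): middle of the cross bar on the marked tooth, 42 mm from the axle; the bar is 54 mm long (along the axle), 8 high, 6 thick, of the wheel's white plastic, and stands 14 mm out on each side of the wheel. It starts on the near side, or just before or just past the top of the wheel
- pointer (a point): point midway between the tops of the two small aluminium posts (6 x 8 mm, 24 mm tall) that stand on the case 34 mm to each side of the wheel's mid-plane, 44 mm beyond the axle (case +x), 18 mm above it
- reel_mid (a point): centre (half-way up) of a loose grey reel, 60 mm across and 42 mm tall, standing beside the case: leave it alone
- tape_mid (a point): centre (half-way up) of a loose yellow roll of tape lying flat, 64 mm across and 20 mm tall, beside the case: leave it alone
- meter_mid (a point): centre (half-way up) of a loose orange hand meter, 75 x 45 x 30 mm, lying beside the case: leave it alone

How it is judged:
At the end, for the whole second after the job is handed in: The wheel rests in the click in which its cross-barred tooth stands between the two posts (within 0.12 rad, still), and the reel, the tape and the meter are within 20 mm of where they were (value of joint wheel between -0.12 and 0.12 rad and velocity of joint wheel between -0.1 and 0.1 rad/s and distance between bar and pointer below 0.012 m and not (distance of reel_mid from where it was at the start of the episode above 0.02 m) and not (distance of tape_mid from where it was at the start of the episode above 0.02 m) and not (distance of meter_mid from where it was at the start of the episode above 0.02 m)); the robot touches nothing.
It fails at once if the cross-barred tooth is driven past the posts by more than half a click (0.42 rad) (value of joint wheel above 0.42 rad).
It fails at once if the wheel is taken between the fingers (the grasp point comes within 40 mm of the axle) (distance between the grasp point and axle below 0.04 m).
It fails at once if a thing standing round the box is moved by more than 20 mm (distance of any of reel_mid, tape_mid, meter_mid from where it was at the start of the episode above 0.02 m).
It also fails if it takes over 40 s, if anything falls off the work surface, if the arm or the gripper's body presses on something with over 40 N, if the wrist force passes 120 N, or if a joint passes its speed limit or range.

## Working session

There is one attempt and no reset: what is moved stays moved. The work goes in short steps, Python scripts to look and compute and a tool call to move; the robot and the scene stay as the last step left them, time stands still between calls to the robot, and variables do not carry over. Pictures are saved under pics/ and viewed, about 8 in all and at most 12, crops included, and the job is handed in when it is done.

Besides the shell and the picture viewer there is one more tool, called as name(argument=value, ...) on one line, values as JSON. jog_arm: Moves the arm, as the interface text tells. Its arguments: {"type":"object","properties":{"claw":{"type":"array"},"xyz":{"type":"array"},"roll":{"type":"array"},"force":{"type":"number"}},"required":["claw","xyz","roll"]}

```bash
mkdir -p pics; ls; cat > h.py <<'E'
import numpy as np,cv2
from bench import get_state,get_image,camera_info,order,ctrl
def cam(n):
    c=camera_info(n);K=np.array(c["intrinsics"],float);d=np.array(c["dist"],float)
    R=cv2.Rodrigues(np.array(c["rvec"],float))[0];t=np.array(c["tvec"],float);return K,d,R,t
def cloud(n,dep):
    K,d,R,t=cam(n);h,w=dep.shape
    u,v=np.meshgrid(np.arange(w),np.arange(h))
    p=cv2.undistortPoints(np.stack([u,v],-1).reshape(-1,1,2).astype(float),K,d).reshape(h,w,2)
    P=np.dstack([p[...,0]*dep,p[...,1]*dep,dep])
    return (P-t)@R
def proj(n,X):
    c=camera_info(n);K,d,R,t=cam(n)
    return cv2.projectPoints(np.atleast_2d(X).astype(float),np.array(c["rvec"],float),t,K,d)[0].reshape(-1,2)
E
python3 - <<'E'
from h import *
s=get_state();print(s["time"],s["position"],s["tool_rot"],s["grip_width"],ctrl.pinch_z)
ims=[]
for n in("side","top"):
    im,de=get_image(n);np.savez(f"{n}0.npz",im=im,de=de);ims.append(im)
    K,d,R,t=cam(n);print(n,-R.T@t,K[0,0])
cv2.imwrite("pics/a.png",cv2.resize(np.vstack(ims)[...,::-1],None,fx=.78,fy=.78) if 0 else np.hstack([cv2.resize(i,(400,300)) for i in ims])[...,::-1])
E
```

```text
pics
0.0 [ 0.152331   -0.63133028  0.22145938] [ 2.09621054  0.25144982 -2.0969146 ] 0.9994496613742371 0.0187
side [0.28657113 0.51951386 0.76591964] 433.7076268800309
top [0.5517249  0.04173647 1.17297724] 496.4495088457977
```

View pics/a.png

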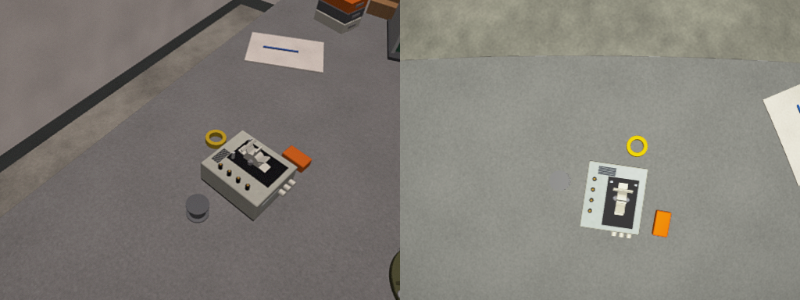

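```bash
python3 - <<'E'
from h import *
d=np.load("top0.npz");C=cloud("top",d["de"])
m=(d["de"]>0)&(C[...,2]>.066)&(C[...,2]<.084)&(abs(C[...,0]-.5)<.4)
n,l,st,ce=cv2.connectedComponentsWithStats(m.astype(np.uint8))
k=1+st[1:,4].argmax();P=C[l==k]
z=np.median(P[:,2]);r=cv2.minAreaRect(P[:,:2].astype(np.float32)*1000);print(st[k],z,r)
# objects
Z=np.where(d["de"]>0,C[...,2],0)
b=((Z>.012)&(Z<.2)&(abs(C[...,0]-.5)<.35)&(C[...,1]<.3)&(C[...,1]>-.5)).astype(np.uint8)
n,l,st,ce=cv2.connectedComponentsWithStats(b)
for i in range(1,n):
    if st[i,4]>60:
        Q=C[l==i];print(st[i],Q.min(0).round(3),Q.max(0).round(3),d["im"][l==i].mean(0).round())
box,sz,an=r
ims=[]
im=d["im"];x,y,w,h=int(232),int(195),90,120
cv2.imwrite("pics/b.png",np.hstack([cv2.resize(im[200:310,225:335],(400,400),interpolation=cv2.INTER_CUBIC),cv2.resize(np.load("side0.npz")["im"][155:285,250:380],(400,400),interpolation=cv2.INTER_CUBIC)])[...,::-1])
E
```

```text
[ 230  206   87   95 5823] 0.07553575453975925 ((509.08929443359375, 10.826744079589844), (169.1332244873047, 190.27215576171875), 82.05367279052734)
[290 173  27  28 347] [ 0.63  -0.089  0.012] [ 0.694 -0.028  0.025] [227. 202.  16.]
[ 230  206   87   99 6609] [ 0.391 -0.083  0.035] [0.612 0.106 0.13 ] [161. 164. 158.]
[191 218  26  27 540] [0.526 0.141 0.036] [0.585 0.199 0.049] [147. 147. 144.]
[323 268  25  35 662] [ 0.394 -0.161  0.013] [ 0.472 -0.106  0.037] [225. 130.  15.]
```

View pics/b.png

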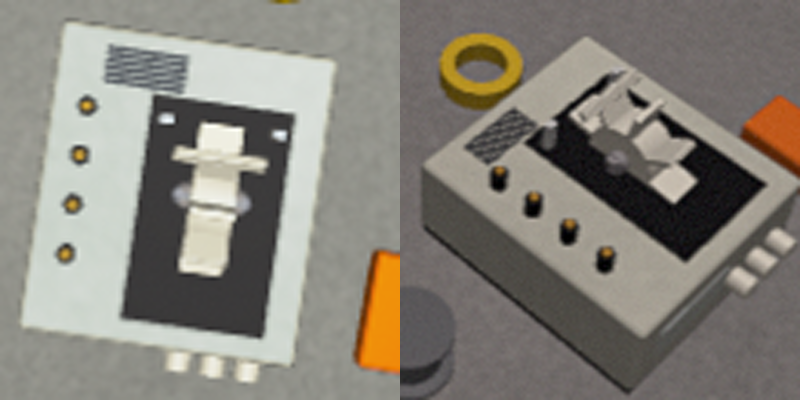

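```bash
cat >> h.py <<'E'
th=np.radians(-7.95);cx=np.array([np.cos(th),np.sin(th),0]);cy=np.array([-np.sin(th),np.cos(th),0])
O=np.array([.5091,.0108,0])
def w(x,y,z): return O+(cx*x+cy*y)/1000+[0,0,z/1000]
def loc(P): return np.stack([(P-O)@cx,(P-O)@cy,P[...,2]],-1)*1000
def rel(T,s=None):
    s=s or get_state();R=cv2.Rodrigues(np.array(s["tool_rot"]))[0]
    return (R.T@(T-s["position"])*1000).round(1)
def yawerr():
    R=cv2.Rodrigues(np.array(get_state()["tool_rot"]))[0]
    return [round(np.degrees(np.arctan2(a@cx,a@cy)),1) for a in (R[:,1],-R[:,1])],R.round(3).tolist()
E
python3 - <<'E'
from h import *
for n in("top","side"):
    d=np.load(n+"0.npz");L=loc(cloud(n,d["de"]));v=(d["de"]>0)&(abs(L[...,0])<90)
    a=v&(abs(L[...,1]+20)<11)&(L[...,2]>84);
    b=v&(abs(abs(L[...,1]+20)-20)<6)&(L[...,2]>88)&(abs(L[...,0])<60)
    p=v&(abs(abs(L[...,1]+20)-34)<6)&(L[...,2]>88)&(abs(L[...,0])<60)
    for x in range(-52,56,8):
        q=L[a&(abs(L[...,0]-x)<4)];print(x,q[:,2].max().round() if len(q) else None,end="; ")
    print();print("bar",np.median(L[b],0).round(1),b.sum(),"posts",np.median(L[p],0).round(1),p.sum())
print(rel(w(-45,-20,200)),rel(np.array([.36,-.38,.22])),yawerr())
E
```

```text
-52 None; -44 None; -36 114.0; -28 110.0; -20 107.0; -12 129.0; -4 130.0; 4 112.0; 12 109.0; 20 122.0; 28 124.0; 36 93.0; 44 94.0; 52 None; 
bar [ 23.4 -34.3 117. ] 63 posts [43.9 10.8 99.3] 20
-52 None; -44 None; -36 111.0; -28 107.0; -20 101.0; -12 126.0; -4 126.0; 4 107.0; 12 109.0; 20 120.0; 28 119.0; 36 90.0; 44 92.0; 52 None; 
bar [ 23.2  -5.8 115.1] 61 posts [ 42.8 -48.9  96.4] 41
[  22.5 -538.4 -448.3] [   1.9 -195.6 -260.9] ([np.float64(158.5), np.float64(-21.5)], [[-0.0, 0.235, -0.972], [0.002, -0.972, -0.235], [-1.0, -0.002, 0.0]])
```

jog_arm(claw=[0,0,0,0,0], xyz=[[0,-28,-37],[0,-58,-75],[0,-87,-112],[0,-117,-150],[0,-145,-188]], roll=[5,10,15,20,21.5])

```text
time: 0.6
position: [0.3018, -0.4443, 0.2214]
tool_rot: [-2.146, 0.15, 2.148]
ft_force: [0.3, 0.3, -0.0]
grip_width: 0.633
```

```bash
python3 - <<'E'
from h import *
s=get_state();print(s["time"],s["position"],s["grip_width"],np.array(s["qd"]).round(2),rel(w(-45,-20,200)),yawerr()[0])
for n in("top","side"):
    im,de=get_image(n);L=loc(cloud(n,de));v=(de>0)&(abs(L[...,0])<90);np.savez(n+"1.npz",im=im,de=de)
    b=v&(abs(abs(L[...,1]+20)-20)<6)&(L[...,2]>88)&(abs(L[...,0])<60)
    print("bar",np.median(L[b],0).round(1),b.sum())
# predicted bar line for three hypotheses drawn
ims=[]
for n,sl in(("top",(slice(215,290),slice(245,320))),("side",(slice(165,235),slice(290,360)))):
    im=np.load(n+"1.npz")["im"];y0,x0=sl[0].start,sl[1].start;f=400/(sl[0].stop-y0)
    c=cv2.resize(im[sl],(400,400),interpolation=cv2.INTER_CUBIC)
    for a,col in((-22.5,(255,0,0)),(22.5,(0,200,0)),(67.5,(0,0,255))):
        q=np.radians(a);p=proj(n,np.array([w(42*np.sin(q),y,81+42*np.cos(q)) for y in(-47,7)]))
        p=((p-[x0,y0]+.5)*f).astype(int);cv2.line(c,tuple(map(int,p[0])),tuple(map(int,p[1])),col,1)
    ims.append(c)
cv2.imwrite("pics/c.png",np.hstack(ims)[...,::-1])
E
```

```text
0.6 [ 0.30175371 -0.44434924  0.2214288 ] 0.6331426329213573 [-0.48 -0.29 -0.36  0.32 -0.01 -0.04 -1.04] [  22.2 -459.6  -96.4] [np.float64(-179.9), np.float64(0.1)]
bar [ 20.6  -5.5 117.8] 65
bar [ 20.7  -5.7 117.6] 53
```

View pics/c.png

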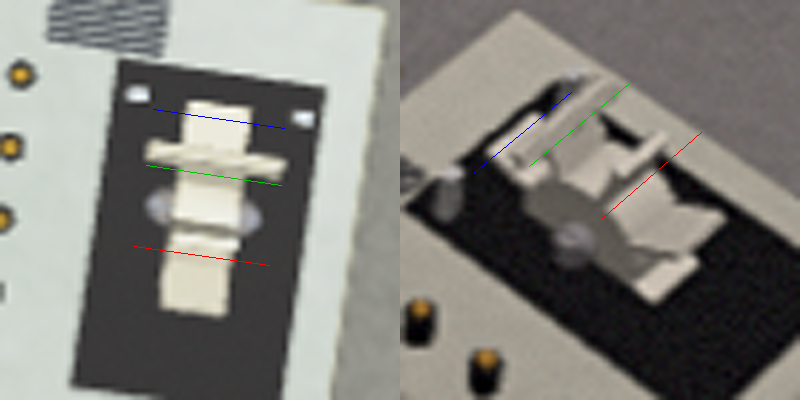

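jog_arm(claw=[0,0,0,0,0], xyz=[[0,-46,-10],[0,-92,-20],[0,-138,-29],[0,-184,-38],[0,-230,-48]], roll=[0,0,0,0,0])

```text
time: 1.2
position: [0.3839, -0.2163, 0.2228]
tool_rot: [-2.155, 0.133, 2.152]
ft_force: [1.5, -0.6, 0.5]
grip_width: 0.08
```

```bash
python3 -c "
from h import *
s=get_state();print(s['time'],s['position'],s['grip_width'],rel(w(-45,-20,200)),yawerr()[0])"
```

```text
1.2 [ 0.38390989 -0.21631816  0.22279451] 0.08013368974991876 [  23.8 -221.6  -50.1] [np.float64(179.3), np.float64(-0.7)]
```

jog_arm(claw=[0,0,0,0,0], xyz=[[0,-44,-10],[0,-88,-20],[0,-132,-30],[0,-177,-40],[0,-221,-50]], roll=[0.7,0.7,0.7,0.7,0.7])

```text
time: 1.7
position: [0.4618, -0.0021, 0.2238]
tool_rot: [-2.149, 0.147, 2.145]
ft_force: [1.2, 0.5, 0.1]
grip_width: 0.006
```

jog_arm(claw=[0,0,0], xyz=[[0,0,0],[0,0,0],[0,0,0]], roll=[0,0,0])

```text
time: 2.0
position: [0.4614, -0.0038, 0.2234]
tool_rot: [-2.147, 0.149, 2.145]
ft_force: [0.5, -0.4, -0.1]
grip_width: 0.002
```

```bash
python3 -c "
from h import *
s=get_state();print(s['time'],s['position'],s['grip_width'],rel(w(-42,-20,130)),rel(w(-42,-20,116)),yawerr()[0])
for n in('top','side'):
    im,de=get_image(n);L=loc(cloud(n,de));v=(de>0)&(abs(L[...,0])<90);np.savez(n+'2.npz',im=im,de=de)
    b=v&(abs(abs(L[...,1]+20)-20)<6)&(L[...,2]>88)&(L[...,2]<128)&(abs(L[...,0])<60)
    print('bar',np.median(L[b],0).round(1),b.sum())
"
```

```text
2.0 [ 0.46136823 -0.00376955  0.22343473] 0.0018535746534017634 [93.4 -0.7 -3.2] [107.4  -0.7  -3.2] [np.float64(-179.8), np.float64(0.2)]
bar [ 17.2 -35.  121.6] 55
bar [ 16.1 -34.2 119.4] 61
```

jog_arm(claw=[0,0,0,0,0], xyz=[[35,0,-3],[70,0,-3],[95,0,-3],[106,0,-3],[106,0,-3]], roll=[0,0,0,0,0])

```text
time: 2.6
position: [0.4634, -0.0049, 0.1164]
tool_rot: [-2.143, 0.151, 2.147]
ft_force: [0.6, -0.4, 0.2]
grip_width: 0.005
```

```bash
python3 -c "
from h import *
s=get_state();print(s['time'],s['position'],s['ft_force'],rel(w(-4,-20,116)),loc(np.array(s['position'])))
ims=[]
for n,(a,b) in(('top',(200,220)),('side',(150,270))):
    im,de=get_image(n);ims.append(cv2.resize(im[a:a+110,b:b+110],(400,400),interpolation=cv2.INTER_CUBIC))
cv2.imwrite('pics/d.png',np.hstack(ims)[...,::-1])
"
```

```text
2.6 [ 0.46337262 -0.004903    0.1163726 ] [ 0.55419922 -0.37441461  0.16610025] [  0.3  -2.1 -39.1] [-43.11603766 -21.87658526 116.37259794]
```

View pics/d.png

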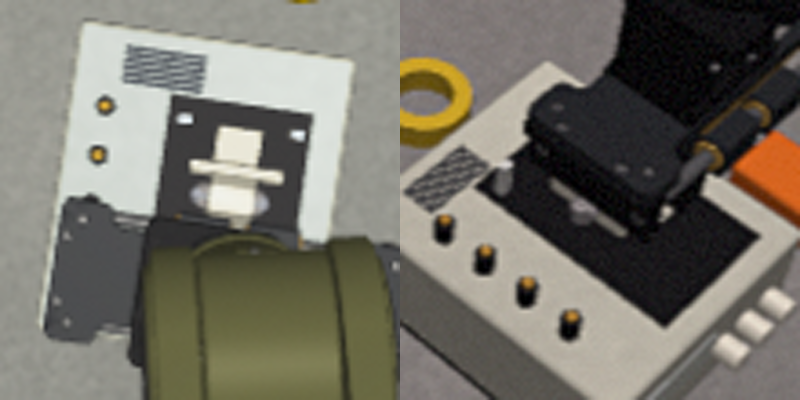

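jog_arm(claw=[0,0,0,0,0], xyz=[[0,-2,-5],[0,-2,-10],[0,-2,-15],[0,-2,-20],[0,-2,-24]], roll=[0,0,0,0,0])

```text
time: 3.2
position: [0.485, -0.0051, 0.1183]
tool_rot: [-2.136, 0.151, 2.155]
ft_force: [-16.1, 1.7, 12.2]
grip_width: 0.004
```

```bash
cat > b.py <<'E'
from h import *
s=get_state();print(s['time'],s['ft_force'],rel(w(-4,-20,116)),loc(np.array(s['position'])))
im,de=get_image('top');L=loc(cloud('top',de));v=(de>0)
b=v&(abs(abs(L[...,1]+20)-20)<6)&(L[...,2]>88)&(L[...,2]<128)&(L[...,0]>-5)&(L[...,0]<60)
q=np.median(L[b],0);print('bar',q.round(1),b.sum(),'angle',np.degrees(np.arctan2(q[0],q[2]-81)).round(1))
E
python3 b.py
```

```text
3.2 [-16.14698348   1.69082979  12.23110988] [  2.2   0.8 -17.7] [-21.67352692 -19.12797946 118.32740956]
bar [ 22.1 -34.4 119.9] 45 angle 29.6
```

jog_arm(claw=[0,0], xyz=[[0,0,0],[0,0,0]], roll=[0,0])

```text
time: 3.45
position: [0.4857, -0.0052, 0.1184]
tool_rot: [-2.136, 0.151, 2.155]
ft_force: [-2.1, -0.1, 0.7]
grip_width: 0.006
```

```bash
python3 b.py
```

```text
3.45 [-2.13785733 -0.10837983  0.66430596] [  2.2   0.9 -17. ] [-21.01429217 -19.0462372  118.3682015 ]
bar [ 23.1  -5.6 119.1] 47 angle 31.2
```

jog_arm(claw=[0,0,0,0,0], xyz=[[1,0,-2],[1,0,-4],[1,0,-6],[1,0,-7],[1,0,-8]], roll=[0,0,0,0,0])

```text
time: 4.0
position: [0.4926, -0.006, 0.1173]
tool_rot: [-2.134, 0.151, 2.157]
ft_force: [-5.5, 0.2, 4.7]
grip_width: 0.002
```

```bash
python3 b.py
```

```text
4.0 [-5.47793774  0.23659669  4.73886002] [  1.2   1.  -10. ] [-14.01057169 -18.94719382 117.29147404]
bar [ 28.7  -5.9 116. ] 43 angle 39.4
```

jog_arm(claw=[0,0,0,0,0], xyz=[[0,0,-1.5],[0,0,-3],[0,0,-4.5],[0,0,-6],[0,0,-7]], roll=[0,0,0,0,0])

```text
time: 4.55
position: [0.4999, -0.007, 0.1173]
tool_rot: [-2.134, 0.151, 2.157]
ft_force: [-3.5, 0.9, 1.6]
grip_width: 0.011
```

```bash
python3 b.py
```

```text
4.55 [-3.54081662  0.87050729  1.64322422] [ 1.3  1.1 -2.7] [ -6.65021794 -18.92775096 117.29085363]
bar [ 35.2  -1.4 109.5] 28 angle 51.0
```

jog_arm(claw=[0,0,0], xyz=[[0,0,0],[0,0,0],[0,0,0]], roll=[0,0,0])

```text
time: 4.9
position: [0.5012, -0.0073, 0.1174]
tool_rot: [-2.137, 0.151, 2.154]
ft_force: [0.4, 0.6, 0.4]
grip_width: 0.003
```

```bash
python3 b.py
```

```text
4.9 [0.42325799 0.64476535 0.36368653] [ 1.4  1.  -1.4] [ -5.3402214  -19.03645281 117.4439466 ]
bar [ 36.9  -2.6 107.1] 30 angle 54.7
```

jog_arm(claw=[0,0,0,0,0], xyz=[[0,0,0],[0,0,0],[0,0,0],[0,0,0],[0,0,0]], roll=[0,0,0,0,0])

```text
time: 5.45
position: [0.5011, -0.0073, 0.1175]
tool_rot: [-2.136, 0.151, 2.154]
ft_force: [0.8, 0.4, -0.2]
grip_width: 0.008
```

```bash
python3 b.py
```

```text
5.45 [ 0.82652381  0.38405782 -0.219949  ] [ 1.4  0.9 -1.5] [ -5.45152402 -19.04824072 117.46175784]
bar [ 37.3  -3.5 105.1] 37 angle 57.1
```

jog_arm(claw=[0,0,0,0,0], xyz=[[0,0,-1.5],[0,0,-3],[0,0,-3],[0,0,-3],[0,0,-3]], roll=[0,0,0,0,0])

```text
time: 6.0
position: [0.5041, -0.0077, 0.1174]
tool_rot: [-2.136, 0.151, 2.154]
ft_force: [-0.6, -0.5, -0.3]
grip_width: 0.005
```

```bash
python3 b.py
```

```text
6.0 [-0.59028818 -0.46101529 -0.30681449] [1.4 1.  1.6] [ -2.42515553 -19.01907694 117.41035699]
bar [ 39.1  -1.  102.5] 26 angle 61.2
```

No load on the finger and the bar is nearly home; lift straight out.

jog_arm(claw=[0,0,0,0,0], xyz=[[-5,0,0],[-15,0,0],[-40,0,0],[-75,0,0],[-110,0,0]], roll=[0,0,0,0,0])

```text
time: 6.55
position: [0.5048, -0.0079, 0.2293]
tool_rot: [-2.137, 0.15, 2.154]
ft_force: [0.0, 0.3, -0.3]
grip_width: 0.004
```

jog_arm(claw=[0,0,0,0,0], xyz=[[0,45,5],[0,90,10],[0,135,20],[0,180,30],[0,220,40]], roll=[0,0,0,0,0])

```text
time: 7.05
position: [0.4329, -0.2223, 0.2302]
tool_rot: [-2.139, 0.153, 2.153]
ft_force: [1.2, 0.4, -0.2]
grip_width: 0.007
```

jog_arm(claw=[0,0,0,0,0], xyz=[[0,0,0],[0,0,0],[0,0,0],[0,0,0],[0,0,0]], roll=[0,0,0,0,0])

```text
time: 7.55
position: [0.4335, -0.2209, 0.2304]
tool_rot: [-2.14, 0.15, 2.154]
ft_force: [-0.0, -1.3, -1.1]
grip_width: 0.006
```

```bash
python3 b.py; python3 - <<'E'
from h import *
ims=[]
for n,(a,b) in(('top',(205,235)),('side',(155,270))):
    im,de=get_image(n);c=cv2.resize(im[a:a+100,b:b+100],(400,400),interpolation=cv2.INTER_CUBIC)
    for ang,col in((22.5,(0,200,0)),(67.5,(0,0,255))):
        q=np.radians(ang);p=((proj(n,np.array([w(42*np.sin(q),y,81+42*np.cos(q)) for y in(-47,7)]))-[b,a]+.5)*4).astype(int)
        cv2.line(c,tuple(map(int,p[0])),tuple(map(int,p[1])),col,1)
    ims.append(c)
    L=loc(cloud(n,de));v=(de>0)
    m=v&(abs(abs(L[...,1]+20)-21)<5)&(L[...,2]>88)&(L[...,2]<128)&(abs(L[...,0])<60)
    q=np.median(L[m],0);print(n,q.round(1),np.degrees(np.arctan2(q[0],q[2]-81)).round(1))
    if n=='top':
        C=cloud(n,de);Z=np.where(de>0,C[...,2],0)
        k=((Z>.012)&(Z<.07)).astype(np.uint8)
        for col,(x,y,r) in dict(tape=(.662,-.058,.06),reel=(.555,.17,.05),meter=(.433,-.133,.055)).items():
            mm=(k>0)&(np.hypot(C[...,0]-x,C[...,1]-y)<r)&((Z<.05));Q=C[mm];print(col,Q.min(0).round(3),Q.max(0).round(3))
cv2.imwrite('pics/e.png',np.hstack(ims)[...,::-1])
E
```

```text
7.55 [-0.00278442 -1.30654623 -1.06255357] [ 114.5 -219.9  -38.9] [ -42.82044809 -239.97127263  230.38618975]
bar [37.  -5.5 99.5] 63 angle 63.5
top [ 37.1  -3.3 100.2] 62.6
tape [ 0.63  -0.089  0.012] [ 0.694 -0.028  0.026]
reel [0.526 0.141 0.036] [0.586 0.199 0.049]
meter [ 0.394 -0.162  0.012] [ 0.472 -0.106  0.037]
side [37.4 -4.  98.2] 65.2
```

View pics/e.png

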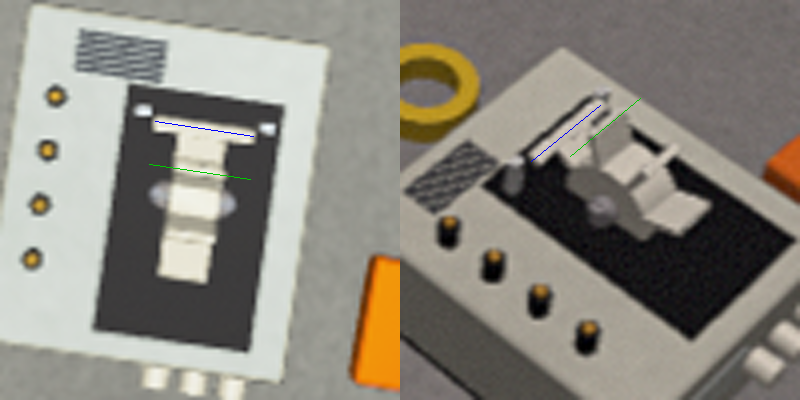

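jog_arm(claw=[0,0,0,0,0], xyz=[[0,0,0],[0,0,0],[0,0,0],[0,0,0],[0,0,0]], roll=[0,0,0,0,0])

```text
time: 8.2
position: [0.4331, -0.2217, 0.2302]
tool_rot: [-2.139, 0.151, 2.153]
ft_force: [0.9, 0.6, -0.4]
grip_width: 0.006
```

jog_arm(claw=[0,0,0,0,0], xyz=[[0,0,0],[0,0,0],[0,0,0],[0,0,0],[0,0,0]], roll=[0,0,0,0,0])

```text
time: 8.7
position: [0.4332, -0.2217, 0.2302]
tool_rot: [-2.139, 0.151, 2.153]
ft_force: [1.1, 0.3, -0.3]
grip_width: 0.005
```

```bash
python3 b.py; python3 -c "
from h import *
order.close_job()"
```

```text
8.7 [ 1.11217406  0.33444986 -0.33960373] [ 114.4 -220.7  -38.9] [ -43.0665285  -240.72342317  230.23933413]
bar [36.9 -5.6 98.4] 66 angle 64.8
the job is handed in; nothing more can be done
```

The cross-barred tooth now rests between the two posts, and the job was handed in at about 8.7 s; no verdict was reported. The wheel started one click short. I pushed the near upper tooth with the shut fingertips until it tipped and ran into the next click, then lifted straight out and moved aside.

- **Bar position:** the last pictures show the bar between the posts. Depth readings put it at 63–65° past the top against the nominal 67.5°. I take the difference as measuring bias, and even at face value it is within the 0.12 rad (6.9°) allowed. The last readings, 63.5° and then 64.8° a second later, still differed by about 1°, so it may have been still settling slightly.
- **Loose things:** the reel, tape and meter measured within about 1 mm of where they started.
- **Arm:** it finished about 0.2 m to the side of the wheel and above everything, with only about 1 N of sensor noise.
- **One disagreement:** at the first contact the wrist force briefly read about 20 N, more than the 2 N expected at a tooth. It fell to about 2 N once the arm stood still, so I did the rest slowly.

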